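# Swing the marking board's fence to the round stop

### The arm

A 6-joint arm with a two-finger parallel gripper is mounted at the origin on the work surface. World frame = base frame: x ahead of the robot, y to its left, z up, the work surface at z = 0. Lengths are in m, angles in rad, forces in N, time in s.
With the tool pointing down it reaches from about 0.375 to 0.9 m from the base axis. Payload 3.1 kg.
Tool frame: the origin (TCP) lies at the very end of the fingers, on their centre line; the grasp point (between the pads) lies 19 mm behind it; z points along the fingers, y is the direction in which the jaws open and shut (so a half turn about z gives the same grasp; the last joint's range is limited). The gripper opens to 85 mm and grips with 20 to 120 N. Pads are 22 mm wide; open, the fingers measure 114 mm over their backs; the gripper's body (76 mm by 85 mm) begins 54 mm behind the grasp point. The pads swing forward as they close: fully open they stand 13 mm farther back than shut.
Start: joints at [1.113, 0.527, 1.433, -0, 1.181, -0.178], TCP at [0.173, 0.601, 0.231] pointing down, gripper open.
Joint ranges: [-3.08, 3.08], [-0.75, 2.2], [0.22, 2.44], [-1.43, 4.57], [0, 2.65], [-2.85, 2.85]. Speed limits (rad/s): [2.79, 2.79, 3.14, 3.14, 3.14, 3.14].

### API

Orientations are given as a 3x3 rotation matrix whose columns are the frame's x, y, z axes.
In Python, from workcell import sense, camera, camera_model, sign_off, boxes_of gives the robot as it stands. The module is installed in compiled form; this text tells all that it offers.
- The arm moves only by the shell command python3 -m pendant 'ROWS' [FORCE]. ROWS is JSON, a list of rows, each an object with "grip": the gripper's target within -1 to 1 (fully open at 1, half-way at 0, shut at -1); "xyz": the shift along the world's x, y, z scaled (see below), a list of three; "delta_rot": the turn, a rotation vector about the world's x, y, z scaled (see below), a list of three. A call has 1 to 20 rows; each row shifts and turns the commanded pose from where the row before left it; what a row does not reach is not made up. The controller multiplies each number of a shift by 20 mm and each number of a turn by 5 degrees. A row lasts 1/12 s, in which the tool goes at most 41.7 mm and 7.16 degrees, less where a joint would pass 70% of its speed; a pose out of reach is approached as far as the arm can. A call with a number of a shift or a turn outside -1 to 1 is refused whole. A call with a gripper value outside its range is refused whole. The fingers move at their own pace and stop on an object; FORCE is the grip in N (left out, the last holds). Time passes only in rows, so rows that do not move let the fingers close. It gives the time, the measured TCP pose, the force and the opening at its end, in the units of the state.
- sense(): the state, without advancing time (a new reading comes with each control period).
- camera(name): name is "scene" or "side" or "wrist"; returns (picture, depth): 480x640x3 uint8, blue, green, red; 480x640 float32, m along the optical axis (not along the pixel's ray), 0 where there is no reading.
- camera_model(name): a dict with "fovy" (degrees; the focal length in pixels is half the picture's height over the tangent of half this angle, whatever the lens; pixels are square), "cx", "cy" (the principal point, pixels), "rvec" (rotation vector, rad) and "tvec" (3), from world to camera coordinates, as OpenCV has them; the wrist camera has in their place "tool_from_camera" (4x4, takes a point from camera to tool coordinates, whose origin is the TCP and whose axes are the flange's). Camera axes: x right, y down, z forward; pixel columns grow to the right and rows downward; lengths in m; the calibration is good to about 2 mm. The wrist camera is an equidistant fisheye: a pixel r from the principal point sees the ray r / f radians off the axis. A picture is of the moment at which its call begins: read the wrist's pose just before it. camera_model takes no time and is no camera call.
- sign_off(): hands the job in, once; it reports no verdict.
Trained networks look in the newest picture that a camera, given by its name, has taken for a name from the list of things; names that differ only in an ending like _2 or _b are one class to them, and where a whole thing is asked for, a point or a joint stands for the part that bears it (a point fixed in the world has none). Each returns a list of dicts, best first, with "p" (0 to 1); they miss things now and then, are a little off and sometimes report something else, mostly with a low value. They report only what shows in the picture. A call takes as long as a camera call.
- boxes_of(camera, label): "box" ([left, top, right, bottom] in pixels, round what is visible of it).
The state is a dict: "time_s": time; "qpos": joint angles; "joint_velocities": joint speeds; "joint_efforts": joint torques, N m; "eef_pos": TCP position; "tcp_rot": TCP orientation; "contact_force": force on the tool from outside, world axes, zero at the start; "torque": the same for the moment, N m; "finger_gap": finger opening in m.
Only numpy, scipy, OpenCV 4.12 (cv2) and the standard library are available. Lean on these libraries where they do the work, as an engineer would, in place of code of your own. Each camera call takes 0.05 s, during which the arm holds its last target. There are 200 camera calls.

### The job

Set the marking board on the workbench for the next strip: swing its wooden fence round on its bolt by pushing the free end, until the fence's edge lies fully home against the round dowel stop (not the square block), and leave it resting there.

Things in the scene. Friction and masses are not known exactly. Their poses are not given: they have to be found in the camera images.
- fence: dark wooden strip 30 mm wide, 25 mm thick, flat on the plywood board (board top 18 mm above the bench, strip underside 19 mm), swinging level about a steel bolt at one end (head stands 10 mm above the strip). Origin: on the bolt's axis at the strip's underside; x along its middle line to the round free end, 250 mm from the bolt; z up. A loose strip of the same wood lies elsewhere
- fence_end (a point): point on the strip's middle line, 210 mm from the bolt, 40 mm short of the free end, at half thickness, good to push; axes as the fence's. The fence starts between the two stops, swings 45 degrees either way from the board's middle line, where it meets a stop, stays where it is left, and takes 1 to 2 N here to move
- round_stop: pale wooden dowel 36 mm in diameter, 35 mm high, fixed on the board on one side of the fence (either side); the fence's edge meets it about 140 mm from the bolt. Origin: centre of its underside, on the board's top
- square_stop: pale wooden block 36 x 36 mm, 35 mm high, fixed on the board at the mirror place on the fence's other side; not to be used this time. Origin: centre of its underside

How it is judged:
At the end, for the whole second after the job is handed in: The fence is at rest with its edge against the round dowel stop, any gap between them at the stop under 10 mm (y of round_stop in the frame of fence between -0.043 and 0.043 m and angular speed of fence below 0.05 rad/s); the robot touches nothing.
It also fails if it takes over 35 s, if anything falls off the work surface, if the arm or the gripper's body presses on something with over 40 N, if the wrist force passes 120 N, or if a joint passes its speed limit or range.

## Working session

There is one attempt and no reset: what is moved stays moved. The work goes in short steps, Python scripts to look and compute and a shell command to move; the robot and the scene stay as the last step left them, time stands still between calls to the robot, and variables do not carry over. Pictures are saved under pics/ and viewed, about 8 in all and at most 12, crops included, and the job is handed in when it is done.

```bash
mkdir -p pics
cat > h.py <<'E'
import numpy as np, cv2
from workcell import sense, camera, camera_model, sign_off, boxes_of
def world(name, u, v, d):
    m=camera_model(name); f=240/np.tan(np.radians(m['fovy'])/2)
    R=cv2.Rodrigues(np.array(m['rvec'],float))[0]; t=np.array(m['tvec'],float).ravel()
    return R.T@(np.array([(u-m['cx'])/f*d,(v-m['cy'])/f*d,d])-t)
def onplane(name,u,v,z):
    a=world(name,u,v,0.);b=world(name,u,v,1.)
    return a+(b-a)*(z-a[2])/(b[2]-a[2])
E
python3 - <<'E'
from h import *
for c in("scene","side"):
    p,d=camera(c); cv2.imwrite(f"pics/{c}1.png",p); np.save(f"pics/{c}1.npy",d)
    for l in("fence","round_stop","square_stop"):
        for r in boxes_of(c,l)[:2]:
            b=r["box"];u,v=(b[0]+b[2])/2,(b[1]+b[3])/2
            print(c,l,round(r["p"],2),np.round(b),world(c,u,v,d[int(v),int(u)]).round(3))
print(sense()["time_s"],sense()["tcp_rot"])
E
```

```text
scene fence 0.76 [301. 208. 413. 323.] [0.621 0.052 0.044]
scene round_stop 0.56 [385. 203. 413. 238.] [0.584 0.16  0.048]
scene square_stop 0.63 [228. 238. 266. 278.] [ 0.533 -0.069  0.053]
side fence 0.79 [248. 203. 406. 270.] [0.567 0.05  0.044]
side round_stop 0.88 [275. 195. 296. 220.] [0.562 0.157 0.046]
side square_stop 0.57 [326. 275. 364. 320.] [ 0.501 -0.082  0.051]
side square_stop 0.51 [276. 195. 297. 220.] [0.562 0.155 0.048]
0.4 [[-9.61105037e-01  2.76183054e-01 -1.68337432e-04]
 [ 2.76183094e-01  9.61104992e-01 -3.06216753e-04]
 [ 7.72180680e-05 -3.40798417e-04 -9.99999939e-01]]
```

View pics/scene1.png

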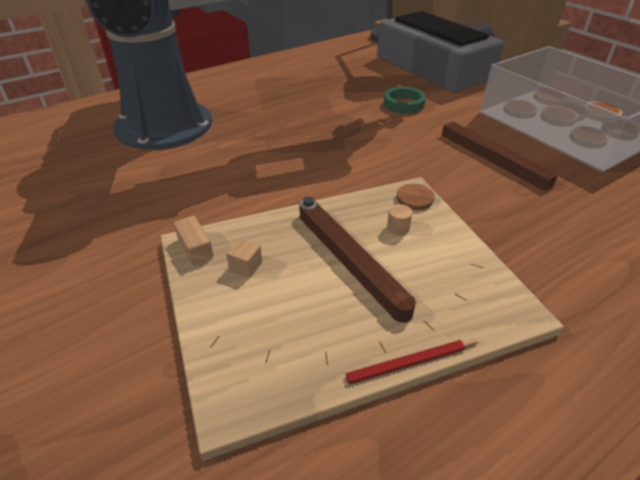

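View pics/side1.png

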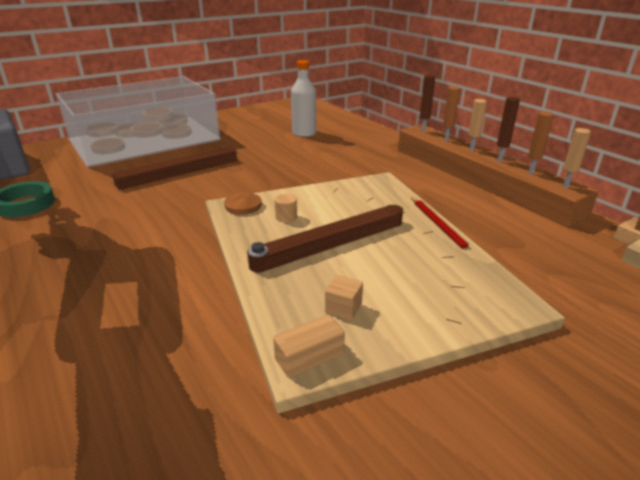

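Both views agree: the dowel is at scene (400,220) / side (286,208), and the square block at scene (244,258) / side (344,297). The fence runs from its bolt, scene (308,203) / side (258,248), to its free end, scene (403,303) / side (398,213). A pencil and a disc lie on the board.

Run:
```python
from h import *
pts={"bolt":[(308,203),(259,247),.054],"end":[(401,303),(396,211),.044],"dowel":[(400,212),(286,200),.053],"square":[(244,246),(346,283),.053],"pencilA":[(349,378),(464,243),.022],"pencilB":[(475,343),(417,203),.022]}
W={}
for k,(a,b,z) in pts.items():
    # triangulate from two rays
    A=[];B=[]
    for c,q in(("scene",a),("side",b)):
        o=world(c,*q,0.);r=world(c,*q,1.)-o;r/=np.linalg.norm(r);P=np.eye(3)-np.outer(r,r);A.append(P);B.append(P@o)
    x=np.linalg.lstsq(np.vstack(A),np.hstack(B),rcond=None)[0]
    q1=onplane("scene",*a,z);q2=onplane("side",*b,z);W[k]=(q1+q2)/2
    print(k,x.round(3),q1.round(3),q2.round(3))
bo=W["bolt"][:2]
for k in W:
    v=W[k][:2]-bo;print(k,np.linalg.norm(v).round(3),np.degrees(np.arctan2(v[1],v[0])).round(1))
```

```text
bolt [0.471 0.071 0.049] [0.478 0.066 0.054] [0.468 0.067 0.054]
end [0.704 0.057 0.043] [0.705 0.056 0.044] [0.702 0.054 0.044]
dowel [0.572 0.172 0.051] [0.574 0.17  0.053] [0.57  0.167 0.053]
square [ 0.515 -0.064  0.057] [ 0.509 -0.061  0.053] [ 0.518 -0.062  0.053]
pencilA [ 0.743 -0.053  0.025] [ 0.742 -0.052  0.022] [ 0.748 -0.049  0.022]
pencilB [0.791 0.1   0.017] [0.79  0.103 0.022] [0.78  0.085 0.022]
bolt 0.0 0.0
end 0.231 -2.9
dowel 0.142 46.0
square 0.134 -72.4
pencilA 0.296 -23.3
pencilB 0.313 5.0
```

Geometry is consistent: the dowel is 142 mm from the bolt at 46°, so home is at about 32–33°, and the fence is now at about −3°. I'll shut the gripper and move to the −y side of the free end, turning 30° on the way.

```bash
python3 -m pendant '[{"grip":-1,"xyz":[0.8,-1,0],"delta_rot":[0,0,0.2]},{"grip":-1,"xyz":[0.8,-1,0],"delta_rot":[0,0,0.2]},{"grip":-1,"xyz":[0.8,-1,0],"delta_rot":[0,0,0.2]},{"grip":-1,"xyz":[0.8,-1,0],"delta_rot":[0,0,0.2]},{"grip":-1,"xyz":[0.8,-1,0],"delta_rot":[0,0,0.2]},{"grip":-1,"xyz":[0.8,-1,0],"delta_rot":[0,0,0.2]},{"grip":-1,"xyz":[0.8,-1,0],"delta_rot":[0,0,0.2]},{"grip":-1,"xyz":[0.8,-1,0],"delta_rot":[0,0,0.2]},{"grip":-1,"xyz":[0.8,-1,0],"delta_rot":[0,0,0.2]},{"grip":-1,"xyz":[0.8,-1,0],"delta_rot":[0,0,0.2]},{"grip":-1,"xyz":[0.8,-1,0],"delta_rot":[0,0,0.2]},{"grip":-1,"xyz":[0.8,-1,0],"delta_rot":[0,0,0.2]},{"grip":-1,"xyz":[0.8,-1,0],"delta_rot":[0,0,0.2]},{"grip":-1,"xyz":[0.8,-1,0],"delta_rot":[0,0,0.2]},{"grip":-1,"xyz":[0.8,-1,0],"delta_rot":[0,0,0.2]},{"grip":-1,"xyz":[0.8,-1,0],"delta_rot":[0,0,0.2]}]'
python3 -m pendant '[{"grip":-1,"xyz":[0.8,-1,0],"delta_rot":[0,0,0.2]},{"grip":-1,"xyz":[0.8,-1,0],"delta_rot":[0,0,0.2]},{"grip":-1,"xyz":[0.8,-1,0],"delta_rot":[0,0,0.2]},{"grip":-1,"xyz":[0.8,-1,0],"delta_rot":[0,0,0.2]},{"grip":-1,"xyz":[0.8,-1,0],"delta_rot":[0,0,0.2]},{"grip":-1,"xyz":[0.8,-1,0],"delta_rot":[0,0,0.2]},{"grip":-1,"xyz":[0.8,-1,0],"delta_rot":[0,0,0.2]},{"grip":-1,"xyz":[0.8,-1,0],"delta_rot":[0,0,0.2]},{"grip":-1,"xyz":[0.8,-1,0],"delta_rot":[0,0,0.2]},{"grip":-1,"xyz":[0.8,-1,0],"delta_rot":[0,0,0.2]},{"grip":-1,"xyz":[0.8,-1,0],"delta_rot":[0,0,0.2]},{"grip":-1,"xyz":[0.8,-1,0],"delta_rot":[0,0,0.2]},{"grip":-1,"xyz":[0.8,-1,0],"delta_rot":[0,0,0.2]},{"grip":-1,"xyz":[0.8,-1,0],"delta_rot":[0,0,0.2]},{"grip":-1,"xyz":[0.8,-0.5,0],"delta_rot":[0,0,0.2]},{"grip":-1,"xyz":[0,0,0],"delta_rot":[0,0,0]},{"grip":-1,"xyz":[0,0,0],"delta_rot":[0,0,0]}]'
```

```text
time_s: 1.73
eef_pos: [0.4293, 0.2796, 0.2315]
tcp_rot: [[-1.0, -0.0, 0.0], [-0.0, 1.0, 0.0], [-0.0, 0.0, -1.0]]
contact_force: [-0.3, 0.5, 0.3]
finger_gap: -0.0002
time_s: 3.15
eef_pos: [0.6687, -0.01, 0.2309]
tcp_rot: [[-0.966, -0.257, -0.001], [-0.257, 0.966, 0.0], [0.001, 0.001, -1.0]]
contact_force: [-0.2, 0.3, 0.2]
finger_gap: -0.0
```

```bash
python3 -m pendant '[{"grip":-1,"xyz":[0,0,-1],"delta_rot":[0,0,0]},{"grip":-1,"xyz":[0,0,-1],"delta_rot":[0,0,0]},{"grip":-1,"xyz":[0,0,-1],"delta_rot":[0,0,0]},{"grip":-1,"xyz":[0,0,-1],"delta_rot":[0,0,0]},{"grip":-1,"xyz":[0,0,-1],"delta_rot":[0,0,0]},{"grip":-1,"xyz":[0,0,-1],"delta_rot":[0,0,0]},{"grip":-1,"xyz":[0,0,-1],"delta_rot":[0,0,0]},{"grip":-1,"xyz":[0,0,-1],"delta_rot":[0,0,0]},{"grip":-1,"xyz":[0,0,-1],"delta_rot":[0,0,0]},{"grip":-1,"xyz":[0,0,-0.5],"delta_rot":[0,0,0]},{"grip":-1,"xyz":[0,0,-0.5],"delta_rot":[0,0,0]},{"grip":-1,"xyz":[0,0,0],"delta_rot":[0,0,0]},{"grip":-1,"xyz":[0,0,0],"delta_rot":[0,0,0]}]'
python3 - <<'E'
from h import *
p,d=camera("side"); cv2.imwrite("pics/side2.png",p)
E
```

```text
time_s: 4.23
eef_pos: [0.6684, -0.0089, 0.0315]
tcp_rot: [[-0.966, -0.259, -0.0], [-0.259, 0.966, 0.0], [0.0, 0.0, -1.0]]
contact_force: [0.8, -0.4, 0.2]
finger_gap: 0.0003
```

View pics/side2.png

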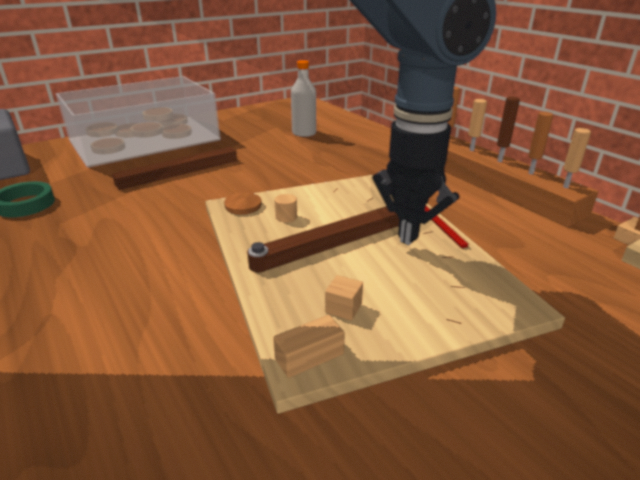

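The fingertips at (408,240) stand just on the near side of the fence's free end, clear of the fence and the pencil. Pushing +y gently now.

```bash
python3 -m pendant '[{"grip":-1,"xyz":[0,0.5,0],"delta_rot":[0,0,0]},{"grip":-1,"xyz":[0,0.5,0],"delta_rot":[0,0,0]},{"grip":-1,"xyz":[0,0.4,0],"delta_rot":[0,0,0]},{"grip":-1,"xyz":[0,0.4,0],"delta_rot":[0,0,0]},{"grip":-1,"xyz":[0,0.4,0],"delta_rot":[0,0,0]},{"grip":-1,"xyz":[0,0.4,0],"delta_rot":[0,0,0]},{"grip":-1,"xyz":[0,0.4,0],"delta_rot":[0,0,0]},{"grip":-1,"xyz":[0,0.4,0],"delta_rot":[0,0,0]},{"grip":-1,"xyz":[0,0.4,0],"delta_rot":[0,0,0]},{"grip":-1,"xyz":[0,0.4,0],"delta_rot":[0,0,0]},{"grip":-1,"xyz":[0,0.4,0],"delta_rot":[0,0,0]},{"grip":-1,"xyz":[0,0.4,0],"delta_rot":[0,0,0]},{"grip":-1,"xyz":[-0.1,0.4,0],"delta_rot":[0,0,0]},{"grip":-1,"xyz":[-0.1,0.4,0],"delta_rot":[0,0,0]},{"grip":-1,"xyz":[-0.1,0.4,0],"delta_rot":[0,0,0]},{"grip":-1,"xyz":[-0.1,0.4,0],"delta_rot":[0,0,0]}]'
python3 - <<'E'
from h import *
p,d=camera("scene"); cv2.imwrite("pics/scene3.png",p)
E
```

```text
time_s: 5.62
eef_pos: [0.6599, 0.1234, 0.031]
tcp_rot: [[-0.966, -0.258, -0.001], [-0.258, 0.966, -0.0], [0.001, 0.0, -1.0]]
contact_force: [-0.0, -1.6, -0.7]
finger_gap: -0.0002
```

View pics/scene3.png

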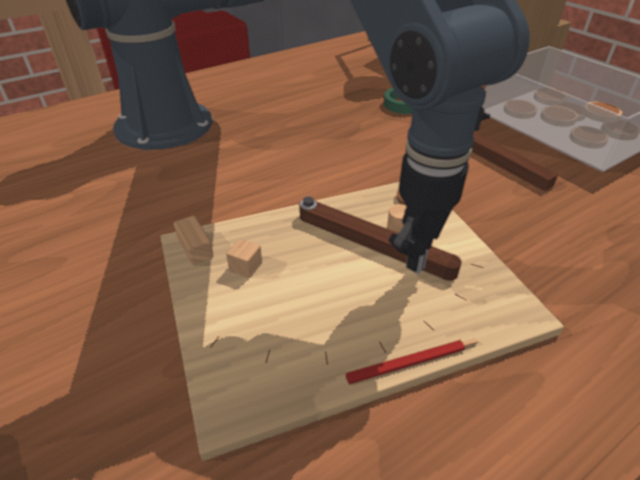

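The fence is swinging towards the dowel, with a small gap left near (395,225). The force is 1.6 N, which is just friction. Continuing in small steps.

```bash
python3 -m pendant '[{"grip":-1,"xyz":[-0.05,0.25,0],"delta_rot":[0,0,0]},{"grip":-1,"xyz":[-0.05,0.25,0],"delta_rot":[0,0,0]},{"grip":-1,"xyz":[-0.05,0.25,0],"delta_rot":[0,0,0]}]'
python3 -m pendant '[{"grip":-1,"xyz":[-0.05,0.2,0],"delta_rot":[0,0,0]},{"grip":-1,"xyz":[-0.05,0.1,0],"delta_rot":[0,0,0]},{"grip":-1,"xyz":[0,0,0],"delta_rot":[0,0,0]}]'
```

```text
time_s: 5.92
eef_pos: [0.6572, 0.1378, 0.0312]
tcp_rot: [[-0.966, -0.258, -0.001], [-0.258, 0.966, -0.0], [0.001, -0.0, -1.0]]
contact_force: [-0.1, -1.7, 0.6]
finger_gap: 0.0
time_s: 6.17
eef_pos: [0.6554, 0.1443, 0.0313]
tcp_rot: [[-0.966, -0.259, 0.0], [-0.259, 0.966, 0.0], [-0.0, 0.0, -1.0]]
contact_force: [0.3, -0.6, -0.5]
finger_gap: -0.0
```

```bash
python3 -m pendant '[{"grip":-1,"xyz":[0,0.1,0],"delta_rot":[0,0,0]},{"grip":-1,"xyz":[0,0.1,0],"delta_rot":[0,0,0]},{"grip":-1,"xyz":[0,0,0],"delta_rot":[0,0,0]}]'
python3 -m pendant '[{"grip":-1,"xyz":[0,0.1,0],"delta_rot":[0,0,0]},{"grip":-1,"xyz":[0,0.1,0],"delta_rot":[0,0,0]}]'
python3 -c "
from h import *
p,d=camera('scene'); cv2.imwrite('pics/scene4.png',cv2.resize(p[160:310,280:480],None,fx=3.5,fy=3.5))"
```

```text
time_s: 6.42
eef_pos: [0.6557, 0.1479, 0.0314]
tcp_rot: [[-0.966, -0.258, 0.0], [-0.258, 0.966, 0.0], [-0.0, 0.0, -1.0]]
contact_force: [-0.4, -1.2, 0.4]
finger_gap: -0.0004
time_s: 6.58
eef_pos: [0.6556, 0.1515, 0.0313]
tcp_rot: [[-0.966, -0.258, 0.0], [-0.258, 0.966, -0.0], [0.0, -0.0, -1.0]]
contact_force: [0.7, -2.2, -1.1]
finger_gap: -0.0001
```

View pics/scene4.png

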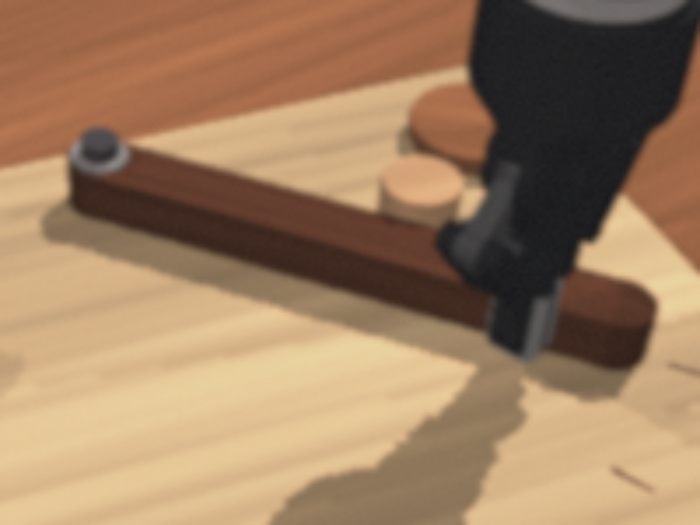

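The crop shows the fence's edge close to the dowel (crop (420,215)), but the force is still at friction level. Continuing until it rises.

```bash
for i in 1; do python3 -m pendant '[{"grip":-1,"xyz":[0,0.1,0],"delta_rot":[0,0,0]},{"grip":-1,"xyz":[0,0.1,0],"delta_rot":[0,0,0]},{"grip":-1,"xyz":[0,0,0],"delta_rot":[0,0,0]}]'; done | grep -E "eef|force"
python3 -m pendant '[{"grip":-1,"xyz":[0,0.1,0],"delta_rot":[0,0,0]},{"grip":-1,"xyz":[0,0,0],"delta_rot":[0,0,0]}]' | grep -E "eef|force"
```

```text
eef_pos: [0.6555, 0.1523, 0.0313]
contact_force: [-1.3, -10.5, 1.0]
eef_pos: [0.6554, 0.1526, 0.0313]
contact_force: [-1.0, -16.7, 1.1]
```

The tool has stalled at y = 0.1525 with the force rising to 17 N, so the fence is hard against the dowel (predicted y ≈ 0.149). Backing off, lifting and checking.

```bash
python3 -m pendant '[{"grip":-1,"xyz":[0,-0.15,0],"delta_rot":[0,0,0]},{"grip":-1,"xyz":[0,-0.3,0],"delta_rot":[0,0,0]},{"grip":-1,"xyz":[0,-0.6,0],"delta_rot":[0,0,0]},{"grip":-1,"xyz":[0,-1,0],"delta_rot":[0,0,0]},{"grip":-1,"xyz":[0,-1,0],"delta_rot":[0,0,0]},{"grip":-1,"xyz":[0,-1,0.5],"delta_rot":[0,0,0]},{"grip":-1,"xyz":[0,-1,1],"delta_rot":[0,0,0]},{"grip":-1,"xyz":[0,-1,1],"delta_rot":[0,0,0]},{"grip":-1,"xyz":[0,-1,1],"delta_rot":[0,0,0]},{"grip":-1,"xyz":[0,-1,1],"delta_rot":[0,0,0]},{"grip":-1,"xyz":[0,-1,1],"delta_rot":[0,0,0]},{"grip":-1,"xyz":[0,-1,1],"delta_rot":[0,0,0]},{"grip":-1,"xyz":[0,0,0],"delta_rot":[0,0,0]},{"grip":-1,"xyz":[0,0,0],"delta_rot":[0,0,0]}]'
python3 - <<'E'
from h import *
p,d=camera('scene'); q,_=camera('side')
cv2.imwrite('pics/final.png',np.hstack([cv2.resize(p[170:310,280:480],(400,280)),cv2.resize(q[160:300,230:430],(400,280))]))
for c in("scene","side"):
    for l in("fence","round_stop"): print(c,l,[(round(r["p"],2),np.round(r["box"])) for r in boxes_of(c,l)[:1]])
E
```

```text
time_s: 8.22
eef_pos: [0.6565, -0.0444, 0.1628]
tcp_rot: [[-0.967, -0.256, 0.004], [-0.256, 0.967, 0.0], [-0.004, -0.001, -1.0]]
contact_force: [-0.3, -0.1, -1.0]
finger_gap: -0.0
scene fence [(0.93, array([324., 207., 468., 266.]))]
scene round_stop [(0.83, array([388., 202., 412., 229.]))]
side fence [(0.94, array([248., 182., 337., 273.]))]
side round_stop [(0.7, array([275., 193., 296., 217.]))]
```

View pics/final.png

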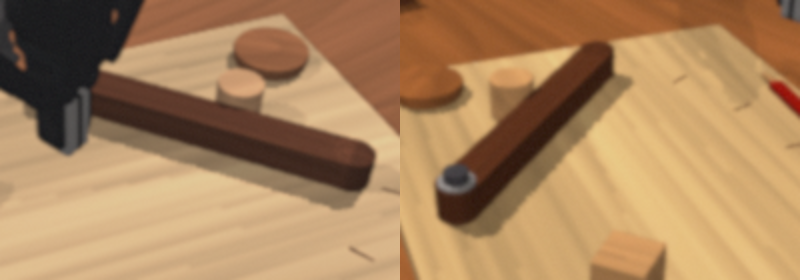

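Both views show the fence's edge against the dowel (side crop (530,95)) and the tool well clear. I'll check this numerically, then hand in.

Run:
```python
from h import *
b=onplane("side",258.5,248,.049)[:2]; e=onplane("side",328,185,.044)[:2]
dw=onplane("side",285.5,200,.053)[:2]
u=(e-b)/np.linalg.norm(e-b); v=dw-b
print("side: angle",np.degrees(np.arctan2(u[1],u[0])),"along",v@u,"y",u[0]*v[1]-u[1]*v[0])
s=sense();print(s["time_s"],s["contact_force"],np.abs(s["joint_velocities"]).max())
sign_off()
```

```text
side: angle 31.127122069179627 along 0.13429789385838606 y 0.03095970535540061
8.5167 [-0.5933358  -0.81672635  0.38007082] 0.007727744669454549
the job is handed in; nothing more can be done
```

The fence is swung round and resting against the round dowel stop, and the job is handed in at about 8.5 s of the 35 s allowed.

- **Contact:** I pushed the free end with the closed fingers. The tool stalled at y = 0.1525 m, and the force rose from about 2 N of friction to 17 N. I then backed off and lifted clear.
- **Final position:** From the side camera, the fence stands at about 31°, against a prediction of about 32°. The dowel is 31 mm from its middle line. Full contact is 33 mm and the limit is 43 mm, so that is contact to within the measuring error.
- **State at hand-in:** Both cameras show the fence's edge against the dowel. The arm was still and well clear, and the wrist force read about 1 N, which is within its noise.

No check failed. The two cameras differed by up to about 10 mm on the bolt, from my hand-picked pixels, but it did not matter because the stall confirmed the contact.

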